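# Sort two microscope objectives into the short and the long row

### The arm

A 7-joint arm with a two-finger parallel gripper is mounted at the origin on the work surface. World frame = base frame: x ahead of the robot, y to its left, z up, the work surface at z = 0. Lengths are in m, angles in rad, forces in N, time in s.
With the tool pointing down it reaches from about 0.4 to 0.875 m from the base axis. Payload 19.3 kg.
Tool frame: the origin (TCP) lies on the centre line of the jaws, within the pads' length; the fingertips stand 8 mm ahead of it and the grasp point (between the pads) lies 11 mm behind it; z points along the fingers, y is the line along which they close (so a half turn about z gives the same grasp; the last joint's range is limited). The gripper opens to 85 mm and grips with 20 to 120 N. Pads are 22 mm wide; open, the fingers measure 114 mm over their backs; the gripper's body (76 mm by 85 mm) begins 54 mm behind the grasp point. The pads swing forward as they close: fully open they stand 13 mm farther back than shut.
Start: joints at [-1.186, 0.521, -0.036, 1.599, 0.021, 1.021, -0.113], TCP at [0.275, 0.561, 0.239] pointing down, gripper open.
Joint ranges: [-2.91, 2.91], [-0.3, 2.13], [-1.5, 1.42], [0.17, 2.43], [-1.26, 4.41], [0.16, 1.93], [-2.52, 2.52]. Speed limits (rad/s): [1.89, 1.89, 2.39, 2.39, 3.01, 3.01, 3.01].

### API

Orientations are given as [roll, pitch, yaw] about the fixed x, y, z axes, in that order (R = Rz(yaw) Ry(pitch) Rx(roll)).
In Python, from workcell import status, grab_frame, camera_params, bot, search_frame, silhouettes gives the robot as it stands.
- The arm moves only by the shell command python3 -m creep 'ROWS' [FORCE]. ROWS is JSON, a list of rows, each a list of 5 numbers: the shift along the tool's x, y, z in units of 60 mm (1.0 is 60 mm), then the turn about the tool's z in units of 8 degrees (1.0 is 8 degrees), then the opening, from 0 (shut) to 1 (fully open). In form: [[x, y, z, twist, hand], ...]. A call has 1 to 5 rows; each row is the pose to reach, as a shift and turn from the pose commanded when the call began, along the tool's axes at that moment; what a row does not reach only later rows make up. A row lasts 1/8 s, in which the tool goes at most 62.5 mm and 10.7 degrees, less where a joint would pass 70% of its speed; a pose out of reach is approached as far as the arm can. A call with a gripper value outside its range is refused whole. The fingers move at their own pace and stop on an object; FORCE is the grip in N (left out, the last holds). Time passes only in rows, so rows that repeat a pose let the fingers close. It gives the time, the measured TCP pose, the force, the opening and the grip force at its end, in the units of the state.
- status.observe(): the state, without advancing time (a new reading comes with each control period).
- grab_frame(name): name is "side" or "top" or "wrist"; returns the picture (480x640x3 uint8, blue, green, red); there is no depth.
- camera_params(name): a dict with "K" (3x3 intrinsics, pixels), "rvec" (rotation vector, rad) and "tvec" (3), from world to camera coordinates, as OpenCV has them; the wrist camera has in their place "tool_from_camera" (4x4, takes a point from camera to tool coordinates, whose origin is the TCP and whose axes are the flange's). Camera axes: x right, y down, z forward; pixel columns grow to the right and rows downward; lengths in m; the calibration is good to about 2 mm. A picture is of the moment at which its call begins: read the wrist's pose just before it. camera_params takes no time and is no camera call.
- bot.job_done(): hands the job in; it is judged then, once.
Trained networks look in the newest picture that a camera, given by its name, has taken for a name from the list of things; names that differ only in an ending like _2 or _b are one class to them, and where a whole thing is asked for, a point or a joint stands for the part that bears it (a point fixed in the world has none). Each returns a list of dicts, best first, with "p" (0 to 1); they miss things now and then, are a little off and sometimes report something else, mostly with a low value. They report only what shows in the picture. A call takes as long as a camera call. They do not tell look-alikes from the thing itself.
- search_frame(camera, name): "extent" ([left, top, right, bottom] as shares, 0 to 1, of the picture: columns of its width, rows of its height, round what is visible of it).
- silhouettes(camera, name): "mask" (480x640 bool, what is visible of it) and "extent" ([left, top, right, bottom] as shares, 0 to 1, of the picture: columns of its width, rows of its height, round what is visible of it).
The state is a dict: "clock": time; "qpos": joint angles; "qd": joint speeds; "joint_efforts": joint torques, N m; "position": TCP position; "tool_rot": TCP orientation; "force": force on the tool from outside, world axes, zero at the start; "moment": the same for the moment, N m; "grip_width": finger opening in m; "finger_force": force on a finger pad.
Only numpy, scipy, OpenCV 4.12 (cv2) and the standard library are available. Lean on these libraries where they do the work, as an engineer would, in place of code of your own. Each camera call takes 0.05 s, during which the arm holds its last target. There are 200 camera calls.

### The job

Two loose microscope objectives, one short and one long, stand on the lab table beside two racks. Set each one down upright in the empty well of the rack that already holds objectives of its own length; set them down, do not drop them, and leave them standing there.

Things in the scene. Friction and masses are not known exactly. Their poses are not given: they have to be found in the camera images.
- short_objective: loose steel microscope objective, the shorter of the two, a round barrel standing upright, lens up: 38 mm tall, 28 mm in diameter from the foot to 34 mm, then bevelled; about 90 g. Origin: centre of its underside; z up its length. It stands to the right of the racks, 85 mm or more from the other small things, among them a black eyepiece and an amber bottle, which are not part of the job.
- long_objective: loose steel microscope objective, the longer of the two, a round barrel standing upright, lens up: 60 mm tall, 28 mm in diameter from the foot to 40 mm, then a 19 mm nose; about 130 g. Origin: centre of its underside; z up its length. It stands to the right of the racks, 85 mm or more from the other small things, among them a black eyepiece and an amber bottle, which are not part of the job.
- short_row_gap (a point): centre of the floor, 3 mm above the table, of the free well of the fixed rack for short objectives: three wells in a row 58 mm apart, each 52 x 52 mm with lips 5 mm high, 6 mm thick; the other two hold fixed objectives 38 mm tall, 28 mm wide. x: along the row, from those to this end well; y: across it (nothing tall within 70 mm); z up. Row within 0.2 rad of world x; either rack may be the left one.
- long_row_gap (a point): centre of the floor, 3 mm above the table, of the free well of the fixed rack for long objectives: three wells in a row 58 mm apart, each 52 x 52 mm with lips 5 mm high, 6 mm thick; the other two hold fixed objectives 60 mm tall, 28 mm wide. x: along the row, from those to this end well; y: across it (nothing tall within 70 mm); z up. Row within 0.2 rad of world x; either rack may be the left one.
Mind the look-alikes: they are no part of the job. Leave any green or pink look-alike of the part that bears long_row_gap alone.

How it is judged:
By the outcome, as a careful person would: the job done as asked, in the order asked, and still so for the second after the job is handed in, with the robot touching nothing.
It also fails if it takes over 53 s, if anything falls off the work surface, if the arm or the gripper's body presses on something with over 40 N, if the wrist force passes 120 N, or if a joint passes its speed limit or range.

## Working session

There is one attempt and no reset: what is moved stays moved. The work goes in short steps, Python scripts to look and compute and a shell command to move; the robot and the scene stay as the last step left them, time stands still between calls to the robot, and variables do not carry over. Pictures are saved under pics/ and viewed, at most 10 in all, crops included, and the job is handed in when it is done.

```bash
mkdir -p pics; cat > h.py <<'E'
import numpy as np, cv2
from workcell import status, grab_frame, camera_params, bot, search_frame, silhouettes
from scipy.spatial.transform import Rotation as R
def ray(cam,u,v):
    p=camera_params(cam);K=np.array(p["K"]);d=np.linalg.inv(K)@[u,v,1.]
    if cam=="wrist":
        s=status.observe();T=np.array(p["tool_from_camera"]);Rt=R.from_euler('xyz',s["tool_rot"]).as_matrix()
        return Rt@T[:3,3]+np.array(s["position"]),Rt@T[:3,:3]@d
    M=cv2.Rodrigues(np.array(p["rvec"],float))[0]
    return -M.T@np.array(p["tvec"],float).ravel(),M.T@d
def onz(cam,u,v,z):
    o,d=ray(cam,u,v);return o+d*(z-o[2])/d[2]
def proj(cam,P):
    p=camera_params(cam);K=np.array(p["K"])
    if cam=="wrist":
        s=status.observe();T=np.array(p["tool_from_camera"]);Rt=R.from_euler('xyz',s["tool_rot"]).as_matrix()
        q=Rt.T@(np.array(P)-s["position"]);q=T[:3,:3].T@(q-T[:3,3])
    else:
        M=cv2.Rodrigues(np.array(p["rvec"],float))[0];q=M@np.array(P)+np.array(p["tvec"],float).ravel()
    q=K@q;return q[:2]/q[2]
E
python3 - <<'E'
from h import *
print(status.observe())
for c in ["top","side"]:
    im=grab_frame(c);cv2.imwrite(f"pics/{c}0.png",im)
    for n in ["short_objective","long_objective","short_row_gap","long_row_gap"]:
        for r in search_frame(c,n):
            e=np.array(r["extent"])*[640,480,640,480];print(c,n,round(r["p"],2),e.round())
    print(c,ray(c,320,240))
E
```

```text
{'clock': 0.0, 'qpos': array([-1.1861757 ,  0.52204156, -0.03635661,  1.5999936 ,  0.02120454,
        1.02107794, -0.11279461]), 'qd': array([-8.85945464e-04, -3.80004637e-04,  3.04391342e-04,  8.15726902e-04,
       -2.41315710e-03, -2.56169504e-03,  7.77376266e-05]), 'joint_efforts': array([ 7.35191243e-04, -9.27146029e+01,  1.97998077e+00, -3.69913316e+01,
        1.78856822e-02,  8.16398504e-03, -5.44032582e-05]), 'position': array([0.27444048, 0.56116665, 0.23871338]), 'tool_rot': array([-3.14045941e+00,  6.93084025e-05,  2.68679493e+00]), 'force': array([-0.7139524 ,  0.78310759, -0.16731226]), 'moment': array([ 0.05506136,  0.04454271, -0.02847439]), 'finger_force': 0.0, 'grip_width': 0.08530230748174952}
top short_objective 0.6 [342. 227. 358. 238.]
top long_objective 0.56 [427. 228. 442. 242.]
top long_objective 0.43 [194. 155. 223. 228.]
top short_row_gap 0.67 [195. 156. 223. 225.]
top long_row_gap 0.92 [352. 256. 398. 330.]
top long_row_gap 0.63 [265. 187. 297. 258.]
top long_row_gap 0.61 [206. 268. 256. 343.]
top long_row_gap 0.57 [452. 275. 486. 351.]
top (array([ 0.34621984, -0.01219074,  1.18141315]), array([ 0.07924779,  0.01398374, -0.99676681]))
side short_objective 0.62 [308. 266. 324. 293.]
side long_objective 0.97 [309. 338. 327. 370.]
side short_row_gap 0.86 [312. 179. 390. 206.]
side long_row_gap 0.81 [125. 386. 257. 438.]
side long_row_gap 0.8 [185. 276. 292. 333.]
side long_row_gap 0.69 [190. 185. 276. 227.]
side long_row_gap 0.68 [276. 213. 361. 248.]
side (array([ 0.39993387, -0.92491646,  0.67520023]), array([ 0.06523045,  0.83284835, -0.55046035]))
```

View pics/top0.png

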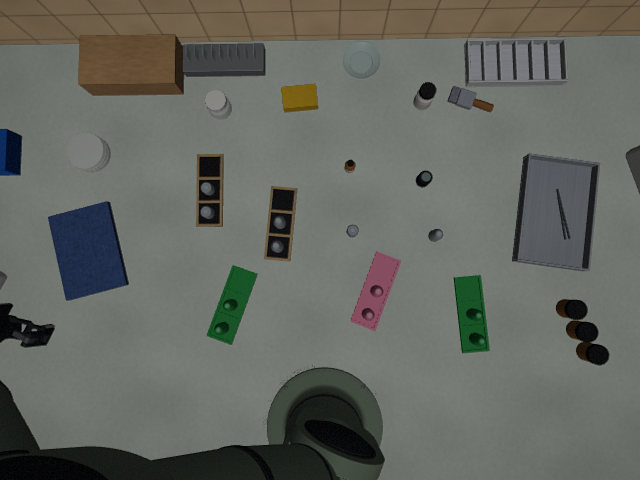

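View pics/side0.png

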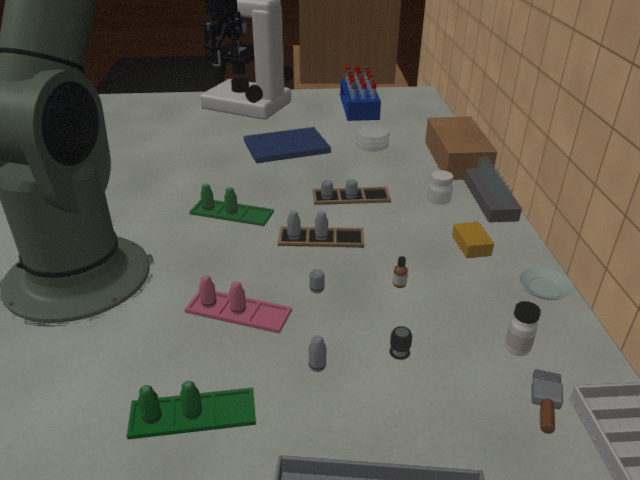

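Top view shows these candidates:
- **Short objective:** (352,231).
- **Long objective:** (435,235).
- **Not part of the job:** the eyepiece (424,178) and the amber bottle (350,165).
- **Racks:** brown short rack (209,190) and brown long rack (281,223), each with its free well at the far (+x) end. The green racks (232,305) and (471,313) and the pink one (375,291) are look-alikes.

Next I'll measure positions and check them in a crop.

```bash
cat > m.py <<'E'
from h import *
from scipy.optimize import least_squares
im=grab_frame("top");hsv=cv2.cvtColor(im,cv2.COLOR_BGR2HSV)
for n,(u,v) in {"short":(209,190),"long":(281,223)}.items():
    roi=np.zeros(im.shape[:2],np.uint8);roi[v-45:v+45,u-22:u+22]=1
    m=((hsv[...,0]<25)&(hsv[...,1]>90)&(hsv[...,2]>60)&(roi>0)).astype(np.uint8)
    pts=cv2.findNonZero(m)
    w=np.array([onz("top",a,b,.008)[:2] for a,b in pts[:,0]],np.float32)
    r=cv2.minAreaRect(w);b=cv2.boxPoints(r)
    c=np.array(r[0]);e=[b[(i+1)%4]-b[i] for i in range(2)];L=max(e,key=np.linalg.norm);L=L/np.linalg.norm(L);L=L*np.sign(L[0])
    print(n,"centre",c.round(4),"size",np.round(r[1],4),"yaw",np.arctan2(L[1],L[0]).round(3),"gap",(c+.058*L).round(4),np.linalg.norm(c+.058*L))
for n,h in (("short_objective",.038),("long_objective",.06)):
    obs=[]
    for c in ("top","side"):
        grab_frame(c)
        for r in silhouettes(c,n):
            k=np.argwhere(r["mask"]).mean(0)[::-1]; print(n,c,round(r["p"],2),k.round(1),onz(c,*k,h/2).round(4))
g=im[130:270,180:460];cv2.imwrite("pics/crop.png",cv2.resize(g,None,fx=2.8,fy=2.8,interpolation=cv2.INTER_CUBIC))
E
python3 m.py
```

```text
short centre [0.5667 0.275 ] size [0.0629 0.1762] yaw -0.008 gap [0.6247 0.2746] 0.682385451979108
long centre [0.4823 0.1007] size [0.0622 0.1771] yaw -0.097 gap [0.54   0.0951] 0.5483061451861
short_objective side 0.62 [315.9 281.1] [ 0.4598 -0.0702  0.019 ]
long_objective top 0.45 [435. 235.] [ 0.4471 -0.2691  0.03  ]
long_objective side 0.69 [316.7 353.8] [ 0.4472 -0.2712  0.03  ]
```

View pics/crop.png

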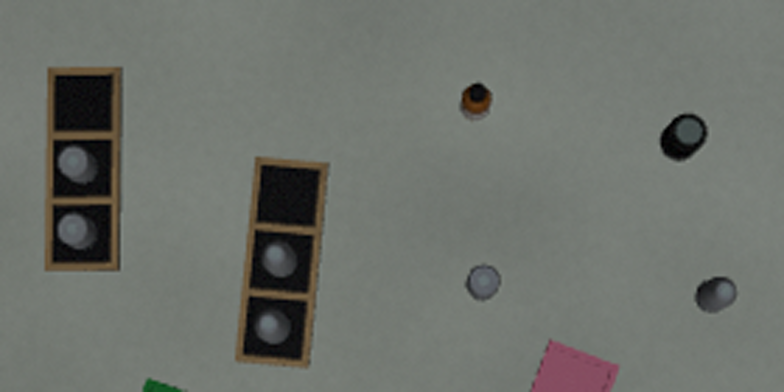

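Candidates for the two loose objectives: short (352,231), long (435,235), against the eyepiece (424,178) and amber bottle (350,165). In the crop, the plain grey barrels at (483,282) and (716,294) are the short and long objectives. The left rack holds the short objectives and the inner rack the long ones; both free wells are at the top. Sizes and reach agree with the description.

```bash
cat > go.py <<'E'
import sys
from h import *
x,y,z,yaw=map(float,sys.argv[1:5]);s=status.observe();Rt=R.from_euler('xyz',s["tool_rot"]).as_matrix()
d=Rt.T@(np.array([x,y,z])-s["position"])/.06
a=np.arctan2(Rt[1,0],Rt[0,0]);t=-np.degrees((yaw-a+np.pi/2)%np.pi-np.pi/2)/8
print("d",d.round(2),"twist",round(t,2),"pos",s["position"].round(4),"rot",s["tool_rot"].round(3),"q7",s["qpos"][6].round(2),"w",round(s["grip_width"],4),"t",s["clock"])
E
python3 -m creep '[[-0.5,-0.55,0,-0.65,1],[-1.05,-1.15,0,-1.3,1],[-1.6,-1.75,0,-1.95,1],[-2.15,-2.35,0,-2.6,1],[-2.7,-2.95,0,-3.26,1]]' 40
python3 go.py 0.46 -0.07 0.22 3.1416
```

```text
clock: 1.58
position: [0.3427, 0.3298, 0.2395]
tool_rot: [3.141, 0.0, -3.138]
force: [1.0, -0.1, 0.5]
grip_width: 0.0854
finger_force: 0.0
d [-1.93 -6.67  0.32] twist 0.02 pos [0.3427 0.3298 0.2395] rot [ 3.141  0.    -3.138] q7 0.64 w 0.0854 t 1.575
```

```bash
python3 -m creep '[[-0.2,-0.75,0,0,1],[-0.4,-1.5,0,0,1],[-0.6,-2.2,0,0,1],[-0.8,-2.9,0,0,1],[-1,-3.6,0,0,1]]'
python3 -m creep '[[-0.2,-0.7,0,0,1],[-0.4,-1.4,0,0,1],[-0.6,-2.1,0.1,0,1],[-0.8,-2.7,0.2,0,1],[-0.9,-3.07,0.3,0,1]]'
python3 go.py 0.46 -0.07 0.22 3.1416
cat > w.py <<'E'
import sys
from h import *
im=grab_frame("wrist");cv2.imwrite(f"pics/{sys.argv[1]}.png",im)
x,y,h=map(float,sys.argv[3:6])
print("expected top/foot px",proj("wrist",[x,y,h]).round(),proj("wrist",[x,y,0]).round())
for r in silhouettes("wrist",sys.argv[2]):
    c,rad=cv2.minEnclosingCircle(cv2.findNonZero(r["mask"].astype(np.uint8)))
    k=np.argwhere(r["mask"]).mean(0)[::-1]
    print(round(r["p"],2),k.round(1),(np.array(r["extent"])*[640,480,640,480]).round(),onz("wrist",*k,h/2).round(4))
E
python3 w.py w1 short_objective .46 -.07 .038
```

```text
clock: 2.2
position: [0.4028, 0.1139, 0.2396]
tool_rot: [3.141, 0.001, -3.141]
force: [1.5, 0.9, -0.0]
grip_width: 0.0858
finger_force: 0.0
clock: 2.82
position: [0.4569, -0.0707, 0.2212]
tool_rot: [-3.141, 0.0, 3.14]
force: [0.9, 0.0, 0.1]
grip_width: 0.0855
finger_force: 0.0
d [-0.05  0.01  0.02] twist -0.01 pos [ 0.4569 -0.0707  0.2212] rot [-3.141  0.     3.14 ] q7 1.65 w 0.0855 t 2.825
expected top/foot px [324. 210.] [323. 199.]
0.97 [319.7 207. ] [303. 185. 338. 231.] [ 0.4615 -0.0714  0.019 ]
```

View pics/w1.png

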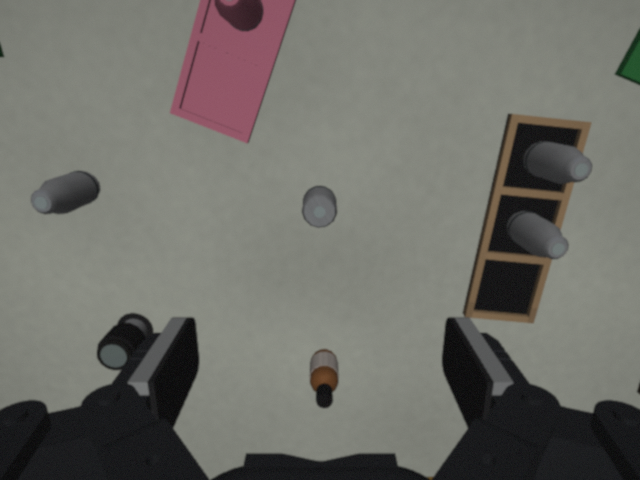

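The picture shows the short objective at (320,207), where it was expected, with the long rack's free well at (509,289). Descending and gripping.

```bash
python3 -m creep '[[-0.05,0,0.7,0,1],[-0.07,0,1.4,0,1],[-0.07,0,2.1,0,1],[-0.07,0,2.7,0,1],[-0.07,0,3.0,0,1]]'
python3 -m creep '[[0,0,0.15,0,1],[0,0,0.3,0,1],[0,0,0.43,0,1],[0,0,0.43,0,0.6],[0,0,0.43,0,0]]' 40
python3 -m creep '[[0,0,0,0,0],[0,0,0,0,0],[0,0,0,0,0],[0,0,0,0,0],[0,0,0,0,0]]'
python3 go.py 0.6247 0.2746 0.16 3.1336
```

```text
clock: 3.55
position: [0.46, -0.068, 0.0398]
tool_rot: [3.141, -0.002, -3.141]
force: [-0.7, -0.3, 2.1]
grip_width: 0.0855
finger_force: 0.0
clock: 4.18
position: [0.4608, -0.0689, 0.0158]
tool_rot: [-3.142, 0.0, -3.141]
force: [-0.4, -0.2, -0.7]
grip_width: 0.0518
finger_force: 0.0
clock: 4.8
position: [0.4609, -0.0689, 0.016]
tool_rot: [-3.142, 0.001, -3.141]
force: [-0.8, 0.2, 7.8]
grip_width: 0.0268
finger_force: 38.8
d [-2.73  5.72 -2.4 ] twist 0.06 pos [ 0.4609 -0.0689  0.016 ] rot [-3.142e+00  1.000e-03 -3.141e+00] q7 1.71 w 0.0268 t 4.8
```

Gripped (27 mm wide, 39 N). Lifting, then carrying across.

```bash
python3 -m creep '[[0,0,-0.4,0,0],[0,0,-0.9,0,0],[0,0,-1.4,0,0],[0,0,-1.9,0,0],[0,0,-2.4,0,0]]'
python3 -m creep '[[-0.3,0.5,0,0,0],[-0.6,1.1,0,0,0],[-0.9,1.8,0,0,0],[-1.2,2.5,0,0,0],[-1.5,3.2,0,0,0]]'
python3 -m creep '[[-0.3,0.6,0,0,0],[-0.6,1.2,0,0,0],[-0.9,1.8,0,0,0],[-1.15,2.3,0,0,0],[-1.23,2.52,0,0,0]]'
python3 go.py 0.6247 0.2746 0.16 3.1336
cat > rk.py <<'E'
import sys
from h import *
im=grab_frame("wrist");cv2.imwrite(f"pics/{sys.argv[1]}.png",im)
gx,gy,yaw=map(float,sys.argv[2:5]);L=np.array([np.cos(yaw),np.sin(yaw)]);N=np.array([-L[1],L[0]])
for n,a,b in (("++",.032,.032),("+-",.032,-.032),("-+",-.148,.032),("--",-.148,-.032),("c",0,0)):
    P=np.r_[np.array([gx,gy])+a*L+b*N,.008];q=proj("wrist",P).round(1);print(n,q)
    cv2.circle(im,tuple(int(i) for i in q),4,(0,0,255),1)
cv2.imwrite(f"pics/{sys.argv[1]}a.png",im)
E
python3 rk.py r1 .6247 .2746 -.008
```

```text
clock: 5.42
position: [0.4605, -0.0689, 0.1607]
tool_rot: [3.142, 0.0, -3.141]
force: [0.7, 0.9, -0.7]
grip_width: 0.0272
finger_force: 39.6
clock: 6.05
position: [0.551, 0.1245, 0.1597]
tool_rot: [-3.142, 0.0, -3.141]
force: [0.4, -0.2, -1.7]
grip_width: 0.0264
finger_force: 39.6
clock: 6.68
position: [0.6243, 0.2761, 0.1592]
tool_rot: [3.141, -0.0, -3.14]
force: [0.4, 0.8, -1.0]
grip_width: 0.0268
finger_force: 39.6
d [-0.01 -0.03 -0.01] twist 0.07 pos [0.6243 0.2761 0.1592] rot [ 3.141 -0.    -3.14 ] q7 1.14 w 0.0268 t 6.675
++ [360.  261.2]
+- [271.6 260.3]
-+ [372.2 -22.1]
-- [264.1 -23.5]
c [316.2 218.1]
```

View pics/r1a.png

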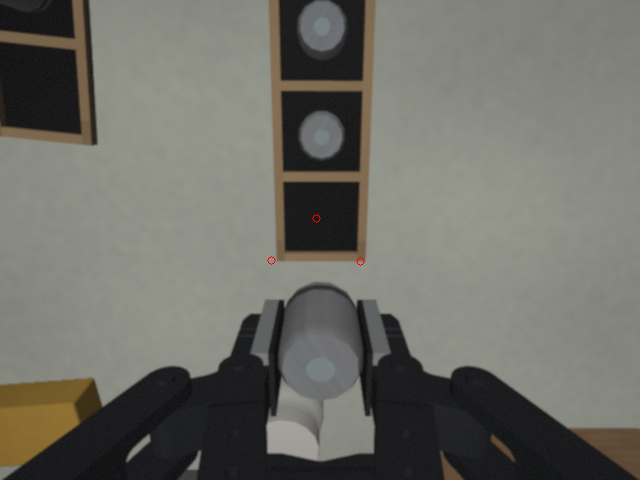

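The free well shows at (320,217), about 5 px right of the prediction, so I'm shifting y to 0.278. The barrel is held upright.

```bash
python3 -m creep '[[-0.01,0.03,0.5,0.07,0],[-0.01,0.03,1.1,0.07,0],[-0.01,0.03,1.6,0.07,0],[-0.01,0.03,2.0,0.07,0],[-0.01,0.03,2.2,0.07,0]]'
python3 -m creep '[[0,0,0.03,0,0],[0,0,0.05,0,0],[0,0,0.07,0,0],[0,0,0.07,0,0]]'
python3 go.py 0.625 0.278 0.019 3.1336
```

```text
clock: 7.35
position: [0.6243, 0.2749, 0.0265]
tool_rot: [-3.14, -0.001, 3.131]
force: [-0.5, -0.6, -0.8]
grip_width: 0.0272
finger_force: 39.6
clock: 7.85
position: [0.6251, 0.2762, 0.0237]
tool_rot: [3.141, 0.0, 3.132]
force: [-0.3, 0.3, -0.5]
grip_width: 0.0269
finger_force: 39.6
d [0.   0.03 0.08] twist -0.01 pos [0.6251 0.2762 0.0237] rot [3.141 0.    3.132] q7 1.15 w 0.0269 t 7.85
```

```bash
python3 -m creep '[[0,0.03,0.03,0,0],[0,0.03,0.05,0,0],[0,0.03,0.07,0,0],[0,0.03,0.07,0,0]]'
python3 go.py 0.625 0.278 0.019 3.1336
```

```text
clock: 8.35
position: [0.625, 0.278, 0.0191]
tool_rot: [3.142, -0.0, 3.132]
force: [-0.4, 0.6, 0.5]
grip_width: 0.0269
finger_force: 39.9
d [-0.  0.  0.] twist -0.01 pos [0.625  0.278  0.0191] rot [ 3.142 -0.     3.132] q7 1.14 w 0.0269 t 8.35
```

```bash
python3 -m creep '[[0,0,0.01,0,0],[0,0,0.02,0,0],[0,0,0.02,0,0]]'
```

```text
clock: 8.72
position: [0.6251, 0.278, 0.019]
tool_rot: [3.141, 0.0, 3.132]
force: [-7.4, -1.8, 18.6]
grip_width: 0.0266
finger_force: 41.7
```

Down on the floor. Easing off, opening and retreating.

```bash
python3 -m creep '[[0,0,-0.02,0,0],[0,0,-0.02,0,0.2],[0,0,-0.02,0,0.5],[0,0,-0.02,0,0.8],[0,0,-0.02,0,0.9]]'
python3 -m creep '[[0,0,0,0,0.9],[0,0,-0.3,0,1],[0,0,-0.9,0,1],[0,0,-1.6,0,1],[0,0,-2.4,0,1]]'
python3 w.py r2 short_objective .625 .278 .041
python3 go.py 0.447 -0.27 0.2 3.1416
```

```text
clock: 9.35
position: [0.6249, 0.278, 0.019]
tool_rot: [-3.142, -0.0, 3.132]
force: [-0.1, 0.7, -0.7]
grip_width: 0.0762
finger_force: 0.0
clock: 9.98
position: [0.6248, 0.2778, 0.1655]
tool_rot: [3.142, 0.0, 3.132]
force: [1.0, 0.8, 0.5]
grip_width: 0.0853
finger_force: 0.0
expected top/foot px [318. 221.] [318. 205.]
0.79 [320.8 222.7] [301. 199. 341. 249.] [0.6318 0.28   0.0205]
d [ 2.91 -9.17 -0.56] twist -0.07 pos [0.6274 0.2788 0.1699] rot [3.138 0.008 3.132] q7 1.13 w 0.0853 t 10.075
```

View pics/r2.png

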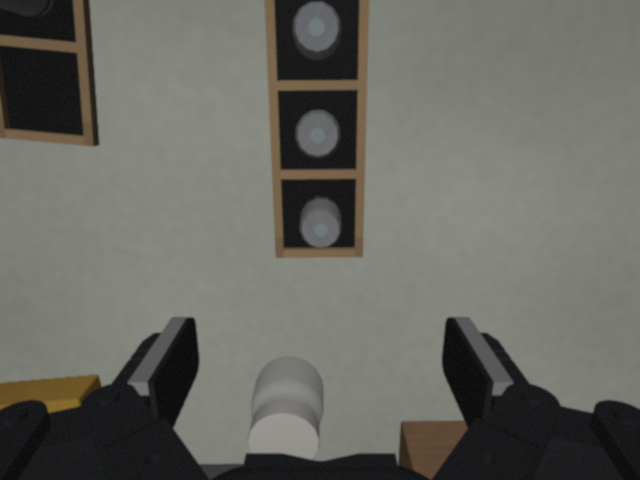

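The short objective stands upright in the middle of its well at (321,223). Heading to the long one.

```bash
python3 -m creep '[[0.2,-0.5,-0.2,0,1],[0.4,-1.2,-0.3,0,1],[0.6,-1.9,-0.5,0,1],[0.8,-2.6,-0.5,0,1],[1.0,-3.3,-0.5,0,1]]'
python3 -m creep '[[0.25,-0.7,0,0,1],[0.45,-1.4,0,0,1],[0.65,-2.1,0,0,1],[0.85,-2.8,0,0,1],[1.1,-3.5,0,0,1]]'
python3 -m creep '[[0.25,-0.7,0,-0.07,1],[0.45,-1.3,0,-0.07,1],[0.65,-1.9,0,-0.07,1],[0.78,-2.3,0,-0.07,1],[0.78,-2.37,0,-0.07,1]]'
python3 w.py l1 long_objective .447 -.27 .06
python3 go.py 0.447 -0.27 0.2 3.1416
```

```text
clock: 10.7
position: [0.5627, 0.0792, 0.1942]
tool_rot: [3.141, 0.001, 3.132]
force: [1.8, -0.7, -0.0]
grip_width: 0.0855
finger_force: 0.0
clock: 11.32
position: [0.4948, -0.1302, 0.194]
tool_rot: [-3.142, 0.001, 3.132]
force: [0.4, -0.4, 0.2]
grip_width: 0.0854
finger_force: 0.0
clock: 11.95
position: [0.4464, -0.2721, 0.1939]
tool_rot: [-3.141, 0.001, 3.139]
force: [0.0, 0.1, -0.6]
grip_width: 0.0854
finger_force: 0.0
expected top/foot px [322. 225.] [322. 203.]
0.94 [324.2 214.5] [306. 190. 341. 241.] [ 0.4485 -0.2673  0.03  ]
d [ 0.    0.01 -0.11] twist -0.0 pos [ 0.4472 -0.2705  0.1936] rot [-3.142e+00  1.000e-03  3.142e+00] q7 2.11 w 0.0853 t 12.05
```

View pics/l1.png

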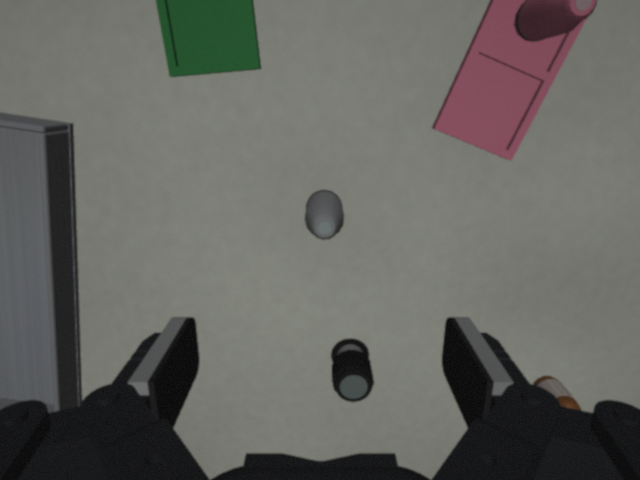

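The picture shows the long objective at (324,214), with the eyepiece well clear at (352,370). Descending.

```bash
python3 -m creep '[[-0.01,0.03,0.5,0,1],[-0.01,0.03,1.1,0,1],[-0.01,0.03,1.6,0,1],[-0.01,0.03,2.0,0,1],[-0.01,0.03,2.3,0,1]]'
python3 -m creep '[[0,0,0.2,0,1],[0,0,0.4,0,1],[0,0,0.56,0,1],[0,0,0.56,0,0.6],[0,0,0.56,0,0]]' 40
python3 -m creep '[[0,0,0,0,0],[0,0,0,0,0],[0,0,0,0,0],[0,0,0,0,0],[0,0,0,0,0]]'
python3 -m creep '[[0,0,-0.4,0,0],[0,0,-0.9,0,0],[0,0,-1.4,0,0],[0,0,-1.9,0,0],[0,0,-2.5,0,0]]'
python3 go.py 0.54 0.097 0.17 3.0446
```

```text
clock: 12.68
position: [0.4481, -0.2673, 0.0543]
tool_rot: [3.141, -0.0, -3.14]
force: [-0.5, 0.6, 0.2]
grip_width: 0.0852
finger_force: 0.0
clock: 13.3
position: [0.4477, -0.2689, 0.0218]
tool_rot: [-3.141, 0.0, -3.141]
force: [0.0, 0.1, -0.1]
grip_width: 0.0515
finger_force: 0.0
clock: 13.92
position: [0.4478, -0.2689, 0.0221]
tool_rot: [-3.141, 0.001, -3.141]
force: [-1.2, 0.7, 6.4]
grip_width: 0.0268
finger_force: 38.9
clock: 14.55
position: [0.4473, -0.2686, 0.1725]
tool_rot: [3.141, -0.0, -3.141]
force: [0.1, -0.9, -1.6]
grip_width: 0.0267
finger_force: 39.6
d [-1.55  6.09  0.04] twist 0.7 pos [ 0.4473 -0.2686  0.1725] rot [ 3.141 -0.    -3.141] q7 2.11 w 0.0267 t 14.55
```

```bash
python3 -m creep '[[-0.1,0.5,0,0.2,0],[-0.3,1.1,0,0.4,0],[-0.45,1.8,0,0.6,0],[-0.6,2.4,0,0.7,0],[-0.78,3.05,0,0.7,0]]'
python3 go.py 0.54 0.097 0.17 3.0446
```

```text
clock: 15.18
position: [0.4944, -0.0846, 0.1718]
tool_rot: [-3.142, 0.0, 3.044]
force: [0.3, 0.1, -1.0]
grip_width: 0.0269
finger_force: 39.6
d [-0.46  3.09  0.03] twist -0.01 pos [ 0.4944 -0.0846  0.1718] rot [-3.142  0.     3.044] q7 1.64 w 0.0269 t 15.175
```

```bash
python3 -m creep '[[-0.1,0.7,0,0,0],[-0.2,1.4,0,0,0],[-0.3,2.1,0,0,0],[-0.4,2.8,0,0,0],[-0.46,3.09,0,0,0]]'
python3 -m creep '[[0,0,0,0,0]]'
python3 rk.py r3 .54 .0951 -.097
python3 go.py 0.54 0.097 0.17 3.0446
```

```text
clock: 15.8
position: [0.5399, 0.0987, 0.1716]
tool_rot: [3.141, -0.0, 3.047]
force: [-0.3, -1.0, -1.3]
grip_width: 0.0269
finger_force: 39.6
clock: 15.92
position: [0.5398, 0.0968, 0.1714]
tool_rot: [-3.142, -0.0, 3.046]
force: [-0.7, -0.0, -1.7]
grip_width: 0.0265
finger_force: 39.6
++ [362.2 254.8]
+- [277.  254.8]
-+ [371.1 -17.5]
-- [267.8 -17.5]
c [319.5 213.6]
d [-0.    0.03  0.02] twist -0.0 pos [0.5397 0.0955 0.1715] rot [-3.141 -0.     3.044] q7 1.3 w 0.027 t 15.975
```

View pics/r3a.png

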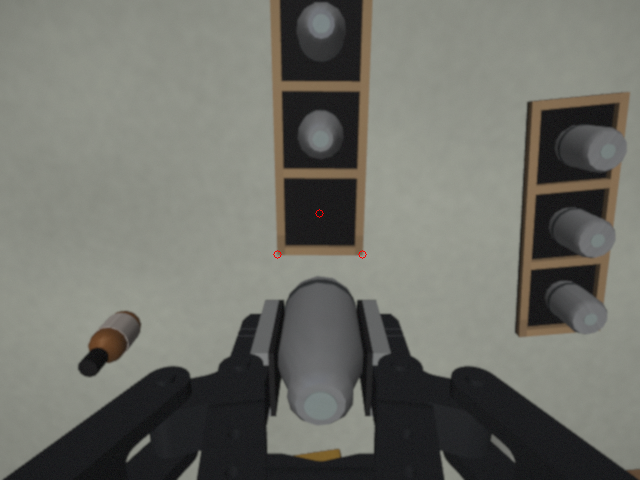

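The long rack's free well is right under the prediction at (320,213), with the held barrel in line. The other rack shows the short objective still standing. Descending.

```bash
python3 -m creep '[[0,0,0.5,0,0],[0,0,1.1,0,0],[0,0,1.7,0,0],[0,0,2.1,0,0],[0,0,2.3,0,0]]'
python3 -m creep '[[0,0,0.04,0,0],[0,0,0.08,0,0],[0,0,0.1,0,0],[0,0,0.11,0,0],[0,0,0.11,0,0]]'
python3 go.py 0.54 0.0957 0.025 3.0446
```

```text
clock: 16.6
position: [0.5393, 0.0944, 0.0326]
tool_rot: [-3.141, -0.001, 3.042]
force: [-0.1, -0.9, -1.3]
grip_width: 0.0268
finger_force: 39.6
clock: 17.23
position: [0.5399, 0.0962, 0.0271]
tool_rot: [3.141, 0.0, 3.044]
force: [0.4, 0.1, -0.6]
grip_width: 0.0265
finger_force: 39.6
d [-0.   -0.01  0.03] twist -0.0 pos [0.5399 0.0962 0.0271] rot [3.141 0.    3.044] q7 1.34 w 0.0265 t 17.225
```

```bash
python3 -m creep '[[0,0,0.02,0,0],[0,0,0.03,0,0],[0,0,0.04,0,0],[0,0,0.04,0,0]]'
```

```text
clock: 17.73
position: [0.5399, 0.0961, 0.025]
tool_rot: [3.141, 0.0, 3.044]
force: [-4.9, -0.5, 13.3]
grip_width: 0.027
finger_force: 41.3
```

Contact at the expected height. Easing off and releasing.

```bash
python3 -m creep '[[0,0,-0.01,0,0],[0,0,-0.01,0,0.2],[0,0,-0.01,0,0.5],[0,0,-0.01,0,0.8],[0,0,-0.01,0,0.9]]'
python3 -m creep '[[0,0,0,0,0.9],[0,0,-0.3,0,1],[0,0,-0.9,0,1],[0,0,-1.6,0,1],[0,0,-2.4,0,1]]'
python3 -m creep '[[0,0,0,0,1],[0,0,0,0,1],[0,0,0,0,1]]'
python3 w.py r4 long_objective .54 .0957 .063
```

```text
clock: 18.35
position: [0.5398, 0.0961, 0.0251]
tool_rot: [-3.142, -0.0, 3.044]
force: [0.3, -0.3, -0.1]
grip_width: 0.0761
finger_force: 0.0
clock: 18.98
position: [0.5395, 0.096, 0.1714]
tool_rot: [3.142, 0.0, 3.044]
force: [1.3, 0.5, 0.1]
grip_width: 0.0849
finger_force: 0.0
clock: 19.35
position: [0.5393, 0.096, 0.1685]
tool_rot: [-3.141, -0.001, 3.044]
force: [-0.0, 0.2, 0.7]
grip_width: 0.0852
finger_force: 0.0
expected top/foot px [320. 239.] [320. 213.]
0.92 [320.9 225. ] [301. 196. 342. 255.] [0.5405 0.0964 0.0315]
```

View pics/r4.png

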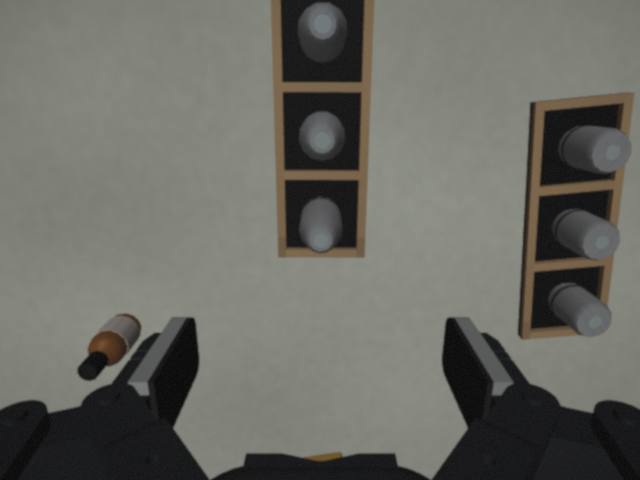

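The long objective stands upright in its well at (321,225), and the short one is still upright in its own at (580,308). Handing in.

```bash
python3 -c "
from workcell import bot
print(bot.job_done())"
```

```text
the job is handed in; nothing more can be done
None
```

Both objectives are standing upright in the empty wells of their matching racks, and the job was handed in at about 19 s; the hand-in gave no verdict.

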